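Open the latched test case on the charger bench

TASK

The larger of the two grey steel test cases holds a finished power adapter. Flip the toggle latch on its front fully open, then lift its lid by the bar until it stands upright by itself, and let go. Leave the smaller case latched.

Things in the scene. Friction and masses are not known exactly. Their poses are not given: they have to be found in the camera images.
- big_case: Larger grey steel case, fixed: 110 mm deep (its x), 190 wide (y), lid top 84 above the bench. Origin: centre of its underside; x runs from its front (latch and bar, robot's side) to its back, z up. Lid hinge: line along y at x +55, z 70 mm. Latch pivot: line along y at x -73, z 52 mm, lever centred at y -50. Behind the upright lever the space over the lid is free.
- big_lever (a point): On the larger case's latch lever, 80 mm from its pivot, mid grip (black, 12 mm thick, 26 wide, tip 22 further). z: along the lever to its tip. Latched it stands upright, tip 154 mm above the bench. It opens by swinging towards the robot (case -x): a spring resists (5 N at 60 mm from the pivot) for 0.5 rad, then throws it to its stop 1.9 rad from upright.
- big_bar (a point): Middle of the larger case's lid bar: round steel, 10 mm thick, 70 long along y, arms at both ends. Lid shut: at x -80, y +40, z 114 mm of the case, 30 above the lid top, 25 in front of the lid. z: the lid's upward normal. Lid (about 0.3 kg) swings up and back to 1.75 rad, takes 2 to 6 N at the bar, stays where left (stiff hinge). The bar can turn in the grip.
- small_lever (a point): The same point on the latch lever of the smaller case (90 mm deep, 120 wide, 55 high without its lid, same kind of latch and bar) that stands on the other side of the bench. z: along the lever to its tip. It must stay latched, lever upright.

How it is judged:
By the outcome, as a careful person would: the job done as asked, in the order asked, and still so for the second after the job is handed in, with the robot touching nothing.
It also fails if it takes over 56 s, if anything falls off the work surface, if the arm or the gripper's body presses on something with over 40 N, if the wrist force passes 120 N, or if a joint passes its speed limit or range.

ROBOT

A 6-joint arm with a two-finger parallel gripper is mounted at the origin on the work surface. World frame = base frame: x ahead of the robot, y to its left, z up, the work surface at z = 0. Lengths are in mm, angles in rad, forces in N, time in s.
With the tool pointing down it reaches from about 375 to 750 mm from the base axis. Payload 9 kg.
Tool frame: the origin (TCP) lies at the very end of the fingers, on their centre line; the grasp point (between the pads) lies 19 mm behind it; z points along the fingers, x is the direction in which the jaws open and shut, and the axes are right-handed (so a half turn about z gives the same grasp; the last joint's range is limited). The gripper opens to 85 mm and grips with 20 to 120 N. Pads are 22 mm wide; open, the fingers measure 114 mm over their backs; the gripper's body (76 mm by 85 mm) begins 54 mm behind the grasp point. The pads swing forward as they close: fully open they stand 13 mm farther back than shut.
Start: joints at [-1.475, 0.104, 0.097, 1.564, 0, 1.353], TCP at [185.215, -570.729, 231.331] pointing down, gripper open.
Joint ranges: [-2.99, 2.99], [-0.84, 1.86], [-1.1, 1.16], [-1.84, 2.11], [-1.51, 1.56], [-3.14, 3.14]. Speed limits (rad/s): [2.22, 2.22, 2.57, 3.14, 3.14, 3.14].

INTERFACE

Orientations are given as a unit quaternion [w, x, y, z].
In Python, from bench import observe, snapshot, hand_in, spot_in, outline_of, place_of gives the robot as it stands.
- The arm moves only by the shell command python3 -m creep 'ROWS' [OPENING] [FORCE]. ROWS is text: rows parted by semicolons, each of 6 numbers parted by spaces: the shift along the tool's x, y, z in units of 40 mm (1.0 is 40 mm), then the turn, a rotation vector about the tool's x, y, z in rad. In form: dx dy dz rx ry rz; .... A call has 1 to 8 rows; each row is the pose to reach, as a shift and turn from the pose measured when the call began, along the tool's axes at that moment; what a row does not reach only later rows make up. A row lasts 1/12 s, in which the tool goes at most 41.7 mm and 7.16 degrees, less where a joint would pass 70% of its speed; a pose out of reach is approached as far as the arm can. A call with a gripper value outside its range is refused whole. OPENING is the opening, from 0 (shut) to 1 (fully open), set as the call begins (- or left out, the last holds). The fingers move at their own pace and stop on an object; FORCE is the grip in N (left out, the last holds). Time passes only in rows, so rows that repeat a pose let the fingers close. It gives the time, the measured TCP pose, the force and the opening at its end, in the units of the state.
- observe(): the state, without advancing time (a new reading comes with each control period).
- snapshot(name): name is "scene" or "side" or "wrist"; returns a dict with "pixels" (384x512x3 uint8, blue, green, red), "depth" (384x512 float32, mm along the optical axis (not along the pixel's ray), 0 where there is no reading), "intrinsics" (3x3 intrinsics, pixels), "k1" (the pictures are not rectified: a ray, as slopes to the right and down, at radius r is drawn at 1 + k1 r^2 times it, then the intrinsics apply), "R" (3x3) and "t" (3): a world point X has camera coordinates R X + t; the wrist camera has in their place "mount" (4x4, takes a point from camera to tool coordinates, whose origin is the TCP and whose axes are the tool frame's). Camera axes: x right, y down, z forward; pixel columns grow to the right and rows downward; lengths in mm; the calibration is good to about 2 mm. A picture is of the moment at which its call begins: read the wrist's pose just before it.
- hand_in(): hands the job in, once; it reports no verdict.
Trained networks look in the newest picture that a camera, given by its name, has taken for a name from the list of things; names that differ only in an ending like _2 or _b are one class to them, and where a whole thing is asked for, a point or a joint stands for the part that bears it (a point fixed in the world has none). Each returns a list of dicts, best first, with "p" (0 to 1); they miss things now and then, are a little off and sometimes report something else, mostly with a low value. They report only what shows in the picture. A call takes as long as a camera call.
- spot_in(camera, thing): "position" ([x, y, z] in mm, in the coordinates of the camera as it stood for that picture, good to about 4 mm: the middle of the surface that is visible of it).
- outline_of(camera, thing): "region" (384x512 bool, what is visible of it).
- place_of(camera, thing): "position" ([x, y, z] in mm, in the coordinates of the camera as it stood for that picture, good to about 4 mm: a listed point, or the origin of a listed thing).
The state is a dict: "t": time; "q": joint angles; "joint_vel": joint speeds; "effort": joint torques, N m; "eef_pos": TCP position; "eef_rot": TCP orientation; "ft_force": force on the tool from outside, world axes, zero at the start; "ft_torque": the same for the moment, N m; "finger_gap": finger opening in mm.
Only numpy, scipy, OpenCV 4.12 (cv2) and the standard library are available. Lean on these libraries where they do the work, as an engineer would, in place of code of your own. Each camera call takes 0.05 s, during which the arm holds its last target. There are 200 camera calls.

## Working session

There is one attempt and no reset: what is moved stays moved. The work goes in short steps, Python scripts to look and compute and a shell command to move; the robot and the scene stay as the last step left them, time stands still between calls to the robot, and variables do not carry over. Pictures are saved under pics/ and viewed, about 8 in all and at most 12, crops included, and the job is handed in when it is done.

```bash
mkdir -p pics; ls; cat > h.py <<'E'
import numpy as np, cv2
from scipy.spatial.transform import Rotation as Ro
from bench import observe, snapshot, spot_in, outline_of, place_of
def pose():
    s=observe(); q=s["eef_rot"]; return np.array(s["eef_pos"]),Ro.from_quat([q[1],q[2],q[3],q[0]]).as_matrix(),s
def toworld(snap,p,P=None):
    p=np.array(p)
    if "R" in snap: return np.array(snap["R"]).T@(p-np.array(snap["t"]))
    M=np.array(snap["mount"]); x=M[:3,:3]@p+M[:3,3]; return P[1]@x+P[0]
E
python3 - <<'E'
from h import *
print(observe()["eef_rot"],observe()["ft_force"])
ims=[]
for c in ["scene","side"]:
    s=snapshot(c); ims.append(s["pixels"])
    print(c, "cam at", toworld(s,[0,0,0]).round())
    for n in ["big_case","big_lever","big_bar","small_lever"]:
        for d in place_of(c,n)[:3]: print(n,round(d["p"],2),toworld(s,d["position"]).round(1))
cv2.imwrite("pics/a.png",np.vstack(ims)[:, :] if 0 else cv2.resize(np.hstack(ims),(800,300)))
cv2.imwrite("pics/scene.png",ims[0]);cv2.imwrite("pics/side.png",ims[1])
E
```

```text
pics
[-5.00628655e-04  8.08899074e-01 -5.87947141e-01 -4.43731104e-04] [-0.09569755 -0.54321492 -0.80195272]
scene cam at [ 852. -606.  583.]
big_case 0.93 [ 577.  -171.8    1.6]
big_lever 0.78 [ 522.1 -243.   134.4]
big_bar 0.8 [ 488.2 -156.6  115.2]
small_lever 0.51 [499.8 147.6 114.7]
small_lever 0.4 [ 522.9 -241.7  132.8]
side cam at [290. 649. 684.]
big_case 0.91 [ 5.791e+02 -1.693e+02 -2.000e-01]
big_lever 0.61 [ 523.1 -238.   131.6]
big_bar 0.71 [ 490.2 -158.3  113.8]
small_lever 0.72 [501.1 153.1 119.6]
```

View pics/a.png

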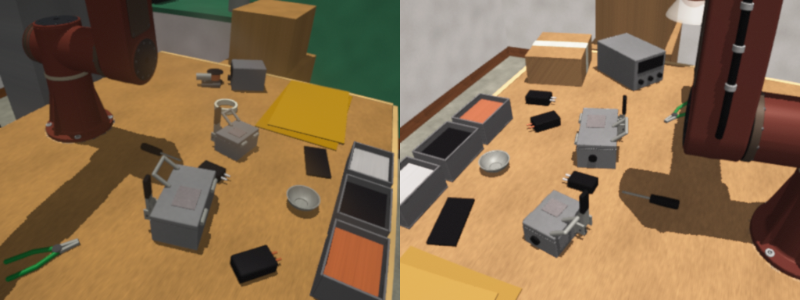

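The networks agree between both cameras: case origin ≈ (577.5, −171), yaw ≈ 17.7°, lever point z ≈ 132, bar z ≈ 114, as they should be. The picture shows the big case at about (185,200) in the left image, with its lever at (148,188) and bar at (165,165). The small case is at (235,135). The tool's y axis already lies along case −x, so I'll shut the fingers and go behind the lever from above.

```bash
python3 -m creep '-0.2 -0.4 0 0 0 0; -0.5 -1.1 0 0 0 0; -0.9 -2.0 0 0 0 0; -1.3 -2.8 0 0 0 0; -1.7 -3.7 0 0 0 0; -2.1 -4.6 0 0 0 0; -2.4 -5.2 0 0 0 0; -2.6 -5.7 0 0 0 0' 0 40
```

```text
t: 1.17
eef_pos: [371.5, -399.4, 231.6]
eef_rot: [-0.0, 0.809, -0.587, 0.0]
ft_force: [-0.3, 0.5, -0.6]
finger_gap: -0.2
```

```bash
python3 -m creep '-0.2 -0.5 0 0 0 0; -0.6 -1.3 0 0 0 0; -1.0 -2.2 0 0 0 0; -1.4 -3.1 0 0 0 0; -1.8 -4.0 0 0 0 0; -2.2 -4.8 0 0 0 0; -2.5 -5.4 0 0 0 0; -2.6 -5.7 0 0 0 0'; python3 - <<'E'
from h import *
p,R,s=pose(); print(p.round(1),R.round(3),s["q"],s["t"])
w=snapshot("wrist"); cv2.imwrite("pics/w1.png",w["pixels"])
for n in ["big_lever","big_bar","big_case"]:
    for d in place_of("wrist",n)[:2]: print(n,round(d["p"],2),toworld(w,d["position"],(p,R)).round(1))
E
```

```text
t: 1.83
eef_pos: [557.9, -226.9, 231.7]
eef_rot: [-0.0, 0.81, -0.586, 0.0]
ft_force: [-0.4, -0.3, -0.9]
finger_gap: 0.2
[ 557.9 -226.9  231.7] [[ 0.313 -0.95   0.001]
 [-0.95  -0.313  0.   ]
 [-0.    -0.001 -1.   ]] [-6.03576050e-01  1.10400209e-01  1.04649039e-01  1.56455644e+00
  7.26847047e-04  2.21960959e+00] 1.8333
big_lever 0.81 [ 518.4 -245.   130.3]
big_bar 0.87 [ 487.7 -153.2  108.5]
big_case 0.8 [ 574.6 -169.7   -6. ]
```

```bash
python3 -m creep '0.07 0 0.4 0 0 0; 0.07 0 0.9 0 0 0; 0.07 0 1.4 0 0 0; 0.07 0 1.9 0 0 0; 0.07 0 2.4 0 0 0; 0.07 0 2.7 0 0 0; 0.07 0 2.8 0 0 0; 0.07 0 2.8 0 0 0'; python3 - <<'E'
from h import *
s=snapshot("scene"); t=snapshot("side")
cv2.imwrite("pics/b.png",np.hstack([cv2.resize(s["pixels"][150:350,130:330],(400,400)),cv2.resize(t["pixels"][80:240,200:360],(400,400))]))
E
```

```text
t: 2.7
eef_pos: [555.5, -233.5, 118.8]
eef_rot: [0.0, 0.809, -0.588, -0.001]
ft_force: [0.6, -0.7, -0.2]
finger_gap: -0.3
```

View pics/b.png

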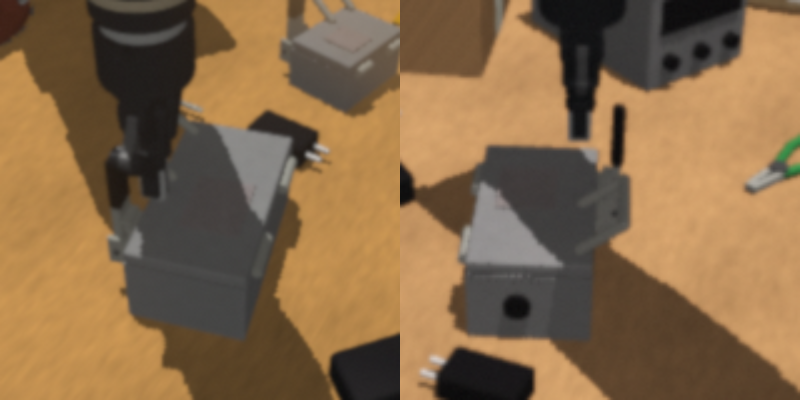

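The shut fingers (right image ~(580,130)) stand behind the upright lever (~(618,135)) with nothing touching. Now I push towards case −x, which is tool +y.

```bash
python3 -m creep '0 0.25 0 0 0 0; 0 0.5 0 0 0 0; 0 0.7 0 0 0 0; 0 0.9 0 0 0 0; 0 1.1 0 0 0 0; 0 1.3 0 0 0 0; 0 1.5 0 0 0 0; 0 1.65 0 0 0 0'; python3 - <<'E'
from h import *
s=snapshot("scene"); t=snapshot("side")
for n,c in (("scene",s),("side",t)):
    for d in place_of(n,"big_lever")[:3]: print(n,round(d["p"],2),toworld(c,d["position"]).round(1))
E
```

```text
t: 3.47
eef_pos: [492.7, -254.6, 120.6]
eef_rot: [0.001, 0.809, -0.588, 0.0]
ft_force: [0.4, 0.2, 0.3]
finger_gap: 0.1
scene 0.65 [ 583.2 -173.3    1.6]
scene 0.58 [ 467.5 -257.4  114.7]
side 0.83 [ 457.8 -257.1   93.6]
```

```bash
python3 -m creep '0 0 0 0 0 0; 0 0 -0.2 0 0 0; 0 0 -0.6 0 0 0; 0 0 -1 0 0 0; 0 0 -1.4 0 0 0; 0 0 -1.8 0 0 0; 0 0 -2 0 0 0; 0 0 -2 0 0 0'; python3 - <<'E'
from h import *
s=snapshot("scene"); t=snapshot("side")
for n,c in (("scene",s),("side",t)):
  for th in ("big_lever","small_lever","big_bar"):
    for d in place_of(n,th)[:2]: print(n,th,round(d["p"],2),toworld(c,d["position"]).round(1))
cv2.imwrite("pics/c.png",np.hstack([cv2.resize(s["pixels"][150:350,130:330],(400,400)),cv2.resize(t["pixels"][80:240,200:360],(400,400))]))
E
```

```text
t: 4.33
eef_pos: [494.8, -254.8, 203.2]
eef_rot: [0.0, 0.809, -0.587, 0.002]
ft_force: [0.4, -0.1, -0.7]
finger_gap: -0.5
scene big_lever 0.7 [ 449.2 -260.5   28. ]
scene small_lever 0.54 [501.2 150.5 114.5]
scene big_bar 0.97 [ 490.2 -156.2  113.3]
side big_lever 0.78 [ 450.7 -258.5   22.8]
side small_lever 0.55 [497.7 150.2 119.3]
side big_bar 0.82 [ 490.  -155.5  115.5]
```

View pics/c.png

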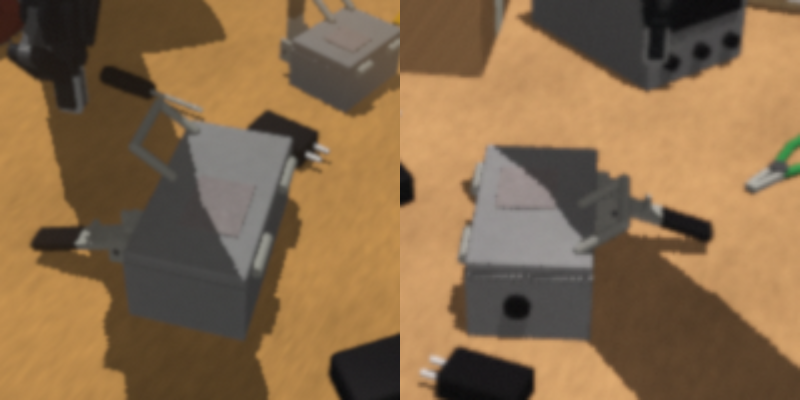

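The lever is fully open: it reads (450,−260,25), against (451,−263,26) predicted at the stop. In the picture it lies forward at (60,238) and (690,222). Next I go above the bar, turning the tool 90° (negative about z, where joint 6 has range).

```bash
python3 -m creep '-0.2 -0.05 0 0 0 -0.11; -0.5 -0.15 0 0 0 -0.23; -0.9 -0.25 0 0 0 -0.35; -1.3 -0.35 0 0 0 -0.47; -1.7 -0.45 0 0 0 -0.59; -2.1 -0.55 0 0 0 -0.71; -2.3 -0.62 0 0 0 -0.83; -2.39 -0.65 0 0 0 -0.95' 0.5
```

```text
t: 5.4
eef_pos: [488.5, -153.7, 199.8]
eef_rot: [0.0, 0.989, -0.149, -0.0]
ft_force: [0.1, 0.1, 0.1]
finger_gap: 42.7
```

```bash
python3 -m creep '0 0 0 0 0 -0.1; 0 0 0 0 0 -0.2; 0 0 0 0 0 -0.3; 0 0 0 0 0 -0.4; 0 0 0 0 0 -0.5; 0 0 0 0 0 -0.58; 0 0 0 0 0 -0.62; 0 0 0 0 0 -0.62'; python3 - <<'E'
from h import *
p,R,s=pose(); print(p.round(1),R.round(3),s["q"],s["t"],s["finger_gap"])
w=snapshot("wrist"); cv2.imwrite("pics/w2.png",w["pixels"])
for n in ["big_bar"]:
    for d in place_of("wrist",n)[:2]:
        b=toworld(w,d["position"],(p,R)); print(n,round(d["p"],2),b.round(1),(R.T@(b-p)).round(1))
b=np.array([490,-156,114]); print((R.T@(b-p)).round(1))
E
```

```text
t: 6.07
eef_pos: [488.4, -153.6, 199.5]
eef_rot: [-0.0, 0.987, 0.161, -0.0]
ft_force: [-0.1, 0.4, 0.1]
finger_gap: 42.2
[ 488.4 -153.6  199.5] [[ 0.948  0.317 -0.   ]
 [ 0.317 -0.948 -0.   ]
 [-0.    -0.    -1.   ]] [-5.60592100e-01 -1.69272275e-01 -2.28372415e-01  1.51201382e+00
 -2.29121363e-04  6.87616529e-01] 6.0667 42.21705259051585
big_bar 0.67 [ 487.  -154.1  112.3] [-1.3 -0.  87.2]
[ 0.8  2.8 85.5]
```

View pics/w2.png

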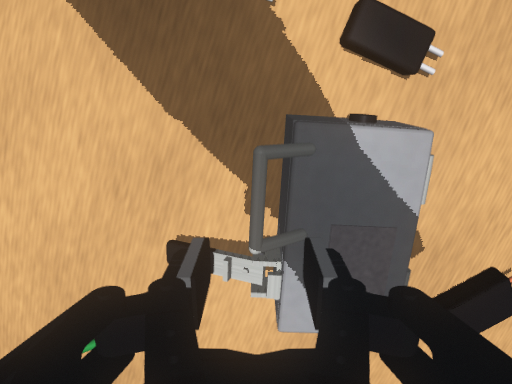

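The bar (258,150–250 px) is vertical and centred between the jaws (195 and 320 px). I descend and grip it.

```bash
python3 -m creep '0 0 0.4 0 0 0; 0 0 0.9 0 0 0; 0 0 1.4 0 0 0; 0 0 1.9 0 0 0; 0 0 2.3 0 0 0; 0 0 2.5 0 0 0; 0 0 2.58 0 0 0; 0 0 2.58 0 0 0'; python3 -m creep '0 0 0 0 0 0; 0 0 0 0 0 0; 0 0 0 0 0 0; 0 0 0 0 0 0; 0 0 0 0 0 0; 0 0 0 0 0 0' 0 35
```

```text
t: 6.83
eef_pos: [488.1, -153.5, 96.1]
eef_rot: [-0.0, 0.987, 0.159, -0.0]
ft_force: [-0.1, 0.6, 0.5]
finger_gap: 42.4
t: 7.33
eef_pos: [489.1, -153.8, 97.2]
eef_rot: [0.0, 0.987, 0.159, 0.001]
ft_force: [3.6, 2.3, 6.5]
finger_gap: 8.2
```

```bash
python3 -m creep '0.05 0 -0.14 0 0 0; 0.11 0 -0.29 0 0 0; 0.17 0 -0.43 0 0 0; 0.24 0 -0.57 0 0 0; 0.32 0 -0.70 0 0 0; 0.40 0 -0.83 0 0 0; 0.49 0 -0.96 0 0 0; 0.58 0 -1.09 0 0 0'; python3 - <<'E'
from h import *
s=snapshot("scene"); t=snapshot("side")
for n,c in (("scene",s),("side",t)):
    for d in place_of(n,"big_bar")[:2]: print(n,round(d["p"],2),toworld(c,d["position"]).round(1))
cv2.imwrite("pics/d.png",np.hstack([cv2.resize(s["pixels"][150:350,130:330],(400,400)),cv2.resize(t["pixels"][80:240,200:360],(400,400))]))
E
```

```text
t: 8.0
eef_pos: [510.6, -147.6, 141.1]
eef_rot: [0.001, 0.987, 0.158, -0.001]
ft_force: [1.0, -8.2, -5.3]
finger_gap: 8.6
scene 0.56 [ 508.9 -150.9  157.1]
side 0.73 [ 512.  -149.3  158.9]
```

View pics/d.png

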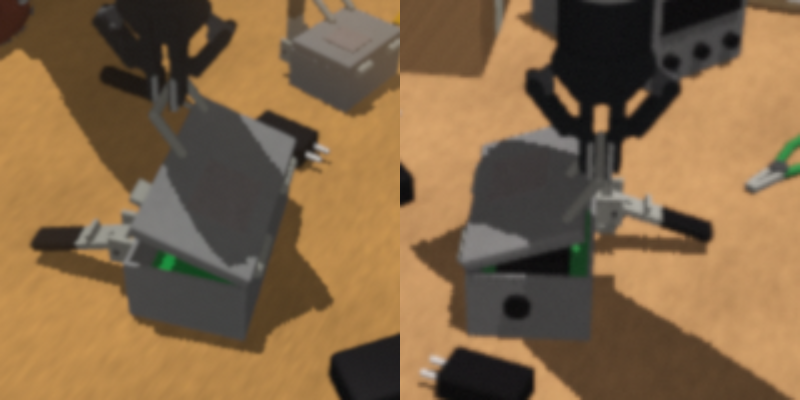

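The lid is rising (about 20°) with the bar held and small forces. I continue along the arc.

```bash
python3 -m creep '0.10 0.01 -0.12 0 0 0; 0.20 0.01 -0.23 0 0 0; 0.31 0.01 -0.35 0 0 0; 0.42 0.02 -0.45 0 0 0; 0.54 0.02 -0.55 0 0 0; 0.66 0.02 -0.65 0 0 0; 0.79 0.03 -0.74 0 0 0; 0.92 0.03 -0.82 0 0 0'
```

```text
t: 8.87
eef_pos: [545.9, -137.9, 175.9]
eef_rot: [0.002, 0.987, 0.158, -0.001]
ft_force: [-7.3, -7.7, 3.9]
finger_gap: 8.7
```

```bash
python3 -m creep '0.13 0.01 -0.07 0 0 0; 0.28 0.01 -0.13 0 0 0; 0.42 0.02 -0.19 0 0 0; 0.56 0.02 -0.25 0 0 0; 0.70 0.02 -0.30 0 0 0; 0.86 0.03 -0.35 0 0 0; 1.0 0.03 -0.39 0 0 0; 1.15 0.04 -0.43 0 0 0'; python3 - <<'E'
from h import *
p,R,s=pose(); d=p-[489.1,-153.8,97.2]; c=np.array([.953,.302,0]); print(d@c,d[2], 162-np.degrees(np.arctan2(44+d[2],-135+d@c)), np.hypot(44+d[2],-135+d@c), d@np.array([-.302,.953,0]))
E
```

```text
t: 9.53
eef_pos: [590.3, -125.6, 194.9]
eef_rot: [0.003, 0.988, 0.158, -0.001]
ft_force: [-4.5, -5.0, 5.4]
finger_gap: 8.7
104.93706119830013 97.73598268096889 60.024745541865954 144.88916134733705 -3.6940793268895997
```

```bash
python3 -m creep '0.15 0 -0.03 0 0 0; 0.30 0 -0.05 0 0 0; 0.46 0 -0.06 0 0 0; 0.62 0 -0.06 0 0 0; 0.77 0 -0.06 0 0 0; 0.92 0 -0.05 0 0 0; 1.08 0 -0.04 0 0 0; 1.24 0 -0.02 0 0 0'; python3 - <<'E'
from h import *
p,R,s=pose(); d=p-[489.1,-153.8,97.2]; c=np.array([.953,.302,0]); print(d@c,d[2], 162-np.degrees(np.arctan2(44+d[2],-135+d@c)), np.hypot(44+d[2],-135+d@c), d@np.array([-.302,.953,0]))
E
```

```text
t: 10.2
eef_pos: [638.2, -111.4, 197.1]
eef_rot: [0.005, 0.988, 0.157, -0.001]
ft_force: [-0.4, -4.7, 8.3]
finger_gap: 8.5
154.91496362919585 99.94772168119893 79.87678921070332 145.318795596303 -4.59571334304163
```

```bash
python3 -m creep '0.14 0 0.02 0 0 0; 0.28 0 0.05 0 0 0; 0.42 0 0.09 0 0 0; 0.56 0 0.13 0 0 0; 0.70 0 0.18 0 0 0; 0.83 0 0.22 0 0 0; 0.83 0 0.22 0 0 0; 0.83 0 0.22 0 0 0'; python3 - <<'E'
from h import *
p,R,s=pose(); d=p-[489.1,-153.8,97.2]; c=np.array([.953,.302,0]); print(d@c,d[2], 162-np.degrees(np.arctan2(44+d[2],-135+d@c)), np.hypot(44+d[2],-135+d@c), d@np.array([-.302,.953,0]))
s=snapshot("scene"); t=snapshot("side")
for n,c in (("scene",s),("side",t)):
    for d in place_of(n,"big_bar")[:2]: print(n,round(d["p"],2),toworld(c,d["position"]).round(1))
cv2.imwrite("pics/e.png",np.hstack([cv2.resize(s["pixels"][110:310,130:330],(400,400)),cv2.resize(t["pixels"][60:220,180:340],(400,400))]))
E
```

```text
t: 10.87
eef_pos: [670.7, -101.8, 188.6]
eef_rot: [0.006, 0.988, 0.157, -0.0]
ft_force: [3.1, -5.4, -2.2]
finger_gap: 8.4
188.74527969704246 91.36742503636908 93.65469077419206 145.64647215325994 -5.316011905688032
scene 0.56 [ 668.3 -104.2  201.6]
scene 0.42 [500.6 148.1 115.3]
side 0.9 [ 671.6 -103.8  203.3]
```

View pics/e.png

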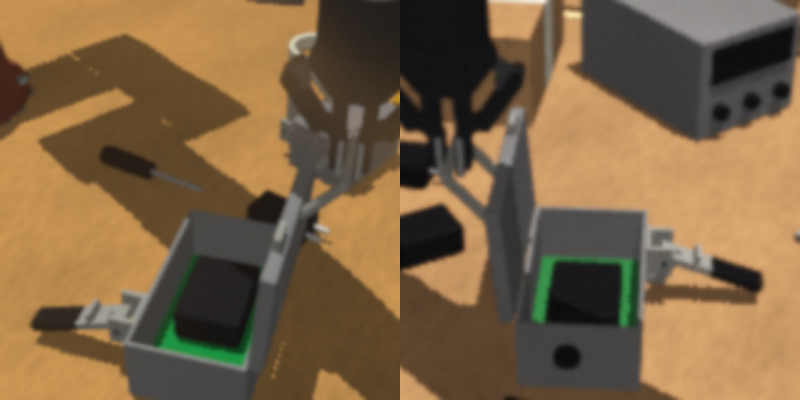

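The lid stands at about 94°, the bar is at (355,175)/(440,165) px, and the adapter shows inside. I release with a small opening so the finger clears the lid, then rise.

```bash
python3 -m creep '0 0 0 0 0 0; 0 0 0 0 0 0; 0 0 0 0 0 0; 0 0 0 0 0 0; 0 0 0 0 0 0' 0.25; python3 -m creep '0 0 -0.1 0 0 0; 0 0 -0.3 0 0 0; 0 0 -0.6 0 0 0; 0 0 -1.0 0 0 0; 0 0 -1.5 0 0 0; 0 0 -2.0 0 0 0; 0 0 -2.4 0 0 0; 0 0 -2.5 0 0 0'; python3 - <<'E'
from h import *
s=snapshot("scene"); t=snapshot("side")
for n,c in (("scene",s),("side",t)):
  for th in ("big_bar","big_lever","small_lever"):
    for d in place_of(n,th)[:2]: print(n,th,round(d["p"],2),toworld(c,d["position"]).round(1))
cv2.imwrite("pics/f.png",np.hstack([cv2.resize(s["pixels"][70:310,130:370],(400,400)),cv2.resize(t["pixels"][40:280,150:390],(400,400))]))
E
```

```text
t: 11.48
eef_pos: [670.6, -101.5, 188.7]
eef_rot: [0.006, 0.988, 0.157, -0.0]
ft_force: [-0.3, -0.7, 0.0]
finger_gap: 21.5
t: 12.15
eef_pos: [671.3, -100.6, 293.5]
eef_rot: [0.007, 0.988, 0.157, 0.002]
ft_force: [-0.2, 0.8, 0.2]
finger_gap: 21.5
scene big_bar 0.84 [ 670.8 -107.9  199.5]
scene big_lever 0.82 [ 449.5 -260.2   26. ]
scene small_lever 0.48 [501.2 149.5 114.5]
side big_bar 0.69 [ 670.1 -105.   202.8]
side big_lever 0.81 [ 451.1 -256.8   26.9]
side big_lever 0.5 [497.2 151.  119.4]
side small_lever 0.82 [498.3 152.  118.8]
```

View pics/f.png

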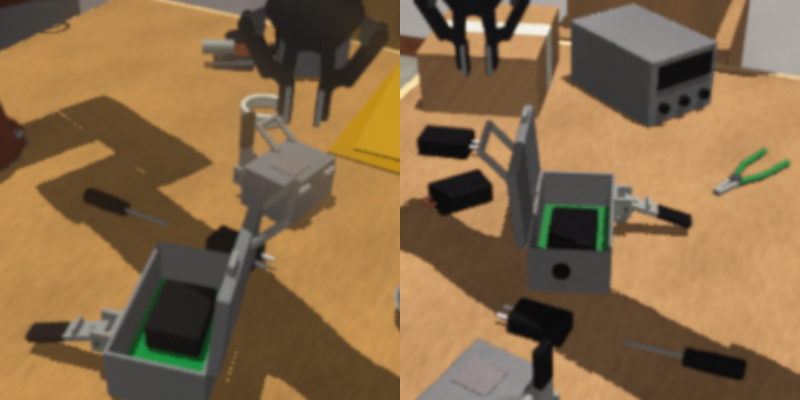

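The lid stands upright by itself, the big lever is at its stop, the small lever is upright, and the gripper is clear and well above. I hand in.

```bash
python3 -m creep '0 0 0 0 0 0; 0 0 0 0 0 0; 0 0 0 0 0 0; 0 0 0 0 0 0' ; python3 - <<'E'
from h import *
s=snapshot("side"); print([(round(d["p"],2),toworld(s,d["position"]).round(1)) for d in place_of("side","big_bar")[:1]])
from bench import hand_in
print(hand_in())
E
```

```text
t: 12.88
eef_pos: [670.0, -100.3, 287.4]
eef_rot: [0.005, 0.988, 0.157, -0.001]
ft_force: [-0.5, -0.1, -0.7]
finger_gap: 21.3
[(0.87, array([ 674. , -105.4,  201.1]))]
the job is handed in; nothing more can be done
None
```

The larger case is open as asked and the smaller one is still latched; I handed the job in at about 13 s.

- **Latch:** I pushed the lever open from behind with shut fingers. It sprang to its stop at about (450, −260, 26), against a predicted (451, −263, 26).
- **Lid:** I gripped the bar and swung the lid along its arc to about 94°, then let go and rose clear. Readings after each move stayed under about 10 N.
- **Last checks:** The bar stayed at about (672, −105, 201), so the lid stands by itself. The small lever is upright at about (499, 151, 117), and the wrist force is about 0 with the gripper more than 80 mm above the bar.
- **Disagreements:** The gripper read 8.2–8.7 mm while holding the 10 mm bar, and the small lever's networks differed by about 4 mm in height. Neither affected the result.

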